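# Fit the belt roller and hold the tensioner back

## Task

Take the green-sleeved roller from the grey rest and push it down past the orange sprung jaws into the blue bracket until both shaft ends lie on the fork floor and the jaws have snapped shut over them, then let it go. Then swing the belt tensioner's arm by its red peg, anticlockwise seen from above, against its spring until it is fully against its yellow stop pin, and finish while still holding it there, so that a colleague can slip the belt on. Do not swing the tensioner before the roller is in, and leave the black-sleeved roller and the other things on the table where they are.

Things in the scene. Friction and masses are not known exactly. Their poses are not given: they have to be found in the camera images.
- new_roller: the new roller: steel shaft 18 mm diameter, 170 mm long along its own y axis, with a green sleeve 24 mm diameter, 60 mm long around its middle; about 0.22 kg. Origin at its centre, on the axis. It starts lying level in one of the two places of the grey rest, axis 40 mm above the table, along the rest's y; either end may go either way
- old_roller: the old roller, same sizes, black sleeve, in the other place of the rest, 80 mm away; leave it alone
- rest: fixed grey rest, base 150 x 170 mm, 8 mm thick, origin at the centre of its underside. Two combs at y = +-70 mm (12 mm thick, up to 38 mm high) carry the shaft ends; places at x = +40 and -40 mm; rollers lie along its y. Nothing stands higher than the base beside the sleeves
- clip: fixed blue snap bracket, base 85 x 160 x 10 mm, origin at the centre of its underside. Two fork cheeks at y = +-60 mm, 10 mm thick, open between them. Each has a slot 23 mm wide, open upwards, floor 46 mm above the table; its rear wall (+x side) flares out up to 104 mm high; on the -x side the orange jaw leans over the slot, up to 106 mm high
- clip_seat (a point): centre of the seated roller's axis, 55 mm above the table in the middle of the bracket; axes as the bracket's (y along the roller). The roller is pushed straight down here; its shaft meets the jaws with its axis about 85 mm above the table
- jaw (a joint): angle (rad) of the orange sprung jaws (a pair on one hinge, 22 mm above the table on the bracket's -x side): 0 shut, opens to -x up to 0.6. They open about 0.15 as a shaft is pushed past (roughly 5 to 15 N down) and spring back to 0 over it
- tensioner: fixed belt tensioner: dark hanger plate, round 124 mm with a tail to its -x, aluminium pivot body. Origin on the vertical pivot axis, at table height. The cage arm points along its -y at rest and along 27 degrees right of its +x at the stop; two yellow stop pins 56 mm high stand 50 mm from the axis
- tension_arm (a joint): angle (rad) of the cage arm (two aluminium plates with black wheels, 22 mm wide, between 41 and 67 mm above the table) about the vertical pivot axis: 0 at rest, grows anticlockwise seen from above, stop at 1.10. Springs back to 0 when let go; takes about 3 N at the peg to start and 8 N at the stop
- red_peg (a point): middle of the red upright peg at the arm's tip, 110 mm from the pivot axis, 95 mm above the table; peg 16 mm diameter, from 67 to 112 mm high, turning with the arm
- bowl: red bowl of screws, 110 mm across, 50 high; bystander; origin on the underside
- breaker: white three-pole DIN-rail breaker, 75 x 54 x 73 mm; bystander; origin on the underside
- contactor: grey and black DIN-rail block, 75 x 46 x 73 mm; bystander; origin on the underside
- relay: white DIN-rail block, 75 x 36 x 73 mm; bystander; origin on the underside
- screwdriver: green-handled screwdriver lying on the table; bystander
- oil: yellow bottle 44 mm across, 110 high; bystander; origin on the underside
Mind the look-alikes: they are no part of the job. What is shaped like the new_roller but pink is not meant. Leave any brown look-alike of the tensioner alone.

How it is judged:
On the way:
1. green roller snapped into the bracket, jaws shut over it, the tensioner still at rest (z of new_roller in the frame of clip_seat between -0.004 and 0.004 m and x of new_roller in the frame of clip_seat between -0.006 and 0.006 m and y of new_roller in the frame of clip_seat between -0.018 and 0.018 m and angle between the y axis of new_roller and the y axis of clip_seat, either way round below 0.08 rad and value of joint jaw below 0.06 rad and value of joint tension_arm below 0.15 rad), for 0.2 s.
At the end, for the whole second after the job is handed in: The robot's fingers hold the tensioner arm (contact over 2 N) still and within 0.07 rad of its stop, while the green roller, untouched, lies seated in the bracket (height within 4 mm, across within 6 mm, along within 18 mm, aligned within 0.08 rad) with the jaws shut (below 0.06 rad) (z of new_roller in the frame of clip_seat between -0.004 and 0.004 m and x of new_roller in the frame of clip_seat between -0.006 and 0.006 m and y of new_roller in the frame of clip_seat between -0.018 and 0.018 m and angle between the y axis of new_roller and the y axis of clip_seat, either way round below 0.08 rad and value of joint jaw below 0.06 rad and contact force between the fingers and new_roller below 0.1 N and value of joint tension_arm above 1.03 rad and velocity of joint tension_arm between -0.1 and 0.1 rad/s and contact force between the fingers and tension_arm above 2 N); the arm keeps its last pose, push and grip.
It fails at once if tensioner swung before the roller is in (value of joint tension_arm above 0.3 rad and (z of new_roller in the frame of clip_seat above 0.006 m or horizontal distance between new_roller and clip_seat above 0.03 m)).
It fails at once if the black-sleeved roller is moved more than 15 mm (distance of old_roller from where it was at the start of the episode above 0.015 m).
It fails at once if another thing on the table is moved more than 25 mm (distance of any of bowl, breaker, contactor, relay, screwdriver, oil from where it was at the start of the episode above 0.025 m).
It also fails if it takes over 51 s, if anything falls off the work surface, if the arm or the gripper's body presses on something with over 40 N, if the wrist force passes 120 N, or if a joint passes its speed limit or range.

## Robot

A 7-joint arm with a two-finger parallel gripper is mounted at the origin on the work surface. World frame = base frame: x ahead of the robot, y to its left, z up, the work surface at z = 0. Lengths are in m, angles in rad, forces in N, time in s.
With the tool pointing down it reaches from about 0.425 to 0.925 m from the base axis. Payload 6.8 kg.
Tool frame: the origin (TCP) lies at the very end of the fingers, on their centre line; the grasp point (between the pads) lies 19 mm behind it; z points along the fingers, y is the line along which they close (so a half turn about z gives the same grasp; the last joint's range is limited). The gripper opens to 85 mm and grips with 20 to 120 N. Pads are 22 mm wide; open, the fingers measure 114 mm over their backs; the gripper's body (76 mm by 85 mm) begins 54 mm behind the grasp point. The pads swing forward as they close: fully open they stand 13 mm farther back than shut.
Start: joints at [1.021, 0.477, 0.022, 1.555, -0.011, 1.109, -0.083], TCP at [0.289, -0.61, 0.231] pointing down, gripper open.
Joint ranges: [-2.96, 2.96], [-0.34, 2.1], [-1.41, 1.46], [0.24, 2.44], [-1.37, 4.51], [0.17, 1.92], [-2.96, 2.96]. Speed limits (rad/s): [2.39, 2.39, 3.14, 3.14, 3.14, 3.14, 3.14].

## Interface

Orientations are given as a unit quaternion [w, x, y, z].
In Python, from station import bot gives the robot as it stands.
- The arm moves only by the tool jog_arm, never from a script. Its argument "motion" is a list of rows, each a list of 7 numbers: the turn, a rotation vector about the tool's x, y, z in rad, then the shift along the tool's x, y, z in mm, then the finger opening in mm, from 0 to 85.4. A call has 1 to 10 rows; each row is the pose to reach, as a shift and turn from the pose commanded when the call began, along the tool's axes at that moment; what a row does not reach only later rows make up. A row lasts 1/8 s, in which the tool goes at most 62.5 mm and 10.7 degrees, less where a joint would pass 70% of its speed; a pose out of reach is approached as far as the arm can. A call with a gripper value outside its range is refused whole. The fingers move at their own pace and stop on an object; "grip_force" is the grip in N (left out, the last holds). Time passes only in rows, so rows that repeat a pose let the fingers close. It gives the time, the measured TCP pose, the force, the opening and the grip force at its end, in the units of the state.
- bot.get_obs(): the state, without advancing time (a new reading comes with each control period).
- bot.read_camera(name): name is "side" or "top"; returns a dict with "pixels" (480x640x3 uint8, red, green, blue), "camera_matrix" (3x3 intrinsics, pixels), "distortion" ([k1, k2, p1, p2, k3] as OpenCV has them; the pictures are not rectified), "T" (4x4, takes a point from camera to world coordinates). Camera axes: x right, y down, z forward; pixel columns grow to the right and rows downward; lengths in m; the calibration is good to about 2 mm. A picture is of the moment at which its call begins. There is no depth.
- bot.hand_in(): hands the job in; it is judged then, once.
Trained networks look in a picture, given as the dict that the camera call returned (one of the last four; its "shot" number tells which), for a name from the list of things; names that differ only in an ending like _2 or _b are one class to them, and where a whole thing is asked for, a point or a joint stands for the part that bears it (a point fixed in the world has none). Each returns a list of dicts, best first, with "score" (0 to 1); they miss things now and then, are a little off and sometimes report something else, mostly with a low value. They report only what shows in the picture. A call takes as long as a camera call. They do not tell look-alikes from the thing itself.
- bot.spot_in(thing, picture): "xy" ([column, row] in pixels, amid what is visible of it).
- bot.tip_of(thing, picture): "xy" ([column, row] in pixels: a listed point, or the origin of a listed thing).
The state is a dict: "t": time; "q": joint angles; "joint_vel": joint speeds; "joint_torque": joint torques, N m; "eef_pos": TCP position; "tool_rot": TCP orientation; "contact_force": force on the tool from outside, world axes, zero at the start; "torque": the same for the moment, N m; "gripper_width": opening from 0.0 (shut) to 1.0 (fully open); "grasp_force": force on a finger pad.
Only numpy, scipy, OpenCV 4.12 (cv2) and the standard library are available. Lean on these libraries where they do the work, as an engineer would, in place of code of your own. Each camera call takes 0.05 s, during which the arm holds its last target. There are 200 camera calls.

## Working session

There is one attempt and no reset: what is moved stays moved. The work goes in short steps, Python scripts to look and compute and a tool call to move; the robot and the scene stay as the last step left them, time stands still between calls to the robot, and variables do not carry over. Pictures are saved under pics/ and viewed, at most 10 in all, crops included, and the job is handed in when it is done.

Besides the shell and the picture viewer there is one more tool, called in YAML: its name, and indented under it one key for each argument. jog_arm: Moves the arm, as the interface text tells. Its arguments: {"type":"object","properties":{"motion":{"type":"array"},"grip_force":{"type":"number"}},"required":["motion"]}

```bash
mkdir -p pics
cat > h.py <<'E'
import numpy as np, cv2
from station import bot
def ray(p,xy):
    K=np.array(p["camera_matrix"],float);d=np.array(p["distortion"],float);T=np.array(p["T"])
    u=cv2.undistortPoints(np.array([[xy]],float),K,d)[0,0]
    r=T[:3,:3]@np.array([u[0],u[1],1]);return T[:3,3],r/np.linalg.norm(r)
def onz(p,xy,z):
    o,r=ray(p,xy);return o+r*(z-o[2])/r[2]
def tri(a,b):
    A=np.zeros((3,3));B=np.zeros(3)
    for o,r in (a,b):
        M=np.eye(3)-np.outer(r,r);A+=M;B+=M@o
    return np.linalg.solve(A,B)
def proj(p,X):
    T=np.linalg.inv(np.array(p["T"]));rv=cv2.Rodrigues(T[:3,:3])[0]
    return cv2.projectPoints(np.array(X,float).reshape(-1,1,3),rv,T[:3,3],np.array(p["camera_matrix"],float),np.array(p["distortion"],float))[0][:,0]
def save(p,n):cv2.imwrite("pics/"+n,cv2.cvtColor(p["pixels"],cv2.COLOR_RGB2BGR))
E
python3 - <<'E'
from h import *
np.set_printoptions(precision=3,suppress=True)
P={n:bot.read_camera(n) for n in("top","side")}
for n,p in P.items():
    save(p,n+"1.png");print(n,np.array(p["T"])[:3,3])
    for t in["new_roller","old_roller","rest","clip","clip_seat","tensioner","red_peg","bowl","oil","breaker","contactor","relay","screwdriver"]:
        print(t,[(np.round(d["xy"]).tolist(),round(d["score"],2)) for d in bot.tip_of(t,p)][:4])
print(bot.get_obs())
E
```

```text
top [ 0.254 -0.039  1.159]
new_roller [([443.0, 250.0], 0.85), ([400.0, 355.0], 0.85), ([520.0, 355.0], 0.73)]
old_roller [([335.0, 234.0], 0.71), ([426.0, 282.0], 0.7)]
rest [([430.0, 272.0], 0.81), ([336.0, 225.0], 0.51)]
clip [([333.0, 232.0], 0.74), ([272.0, 158.0], 0.3)]
clip_seat [([337.0, 223.0], 0.72)]
tensioner [([174.0, 344.0], 0.88), ([214.0, 246.0], 0.76), ([429.0, 268.0], 0.32)]
red_peg [([246.0, 251.0], 0.98), ([206.0, 346.0], 0.82)]
bowl [([393.0, 180.0], 0.94), ([463.0, 199.0], 0.32)]
oil [([131.0, 280.0], 0.96)]
breaker [([300.0, 286.0], 0.9)]
contactor [([272.0, 156.0], 0.64)]
relay [([174.0, 169.0], 0.65), ([424.0, 279.0], 0.42)]
screwdriver [([463.0, 200.0], 0.71)]
side [ 0.433 -1.329  0.963]
new_roller [([233.0, 390.0], 0.97), ([326.0, 319.0], 0.63), ([234.0, 307.0], 0.57), ([305.0, 308.0], 0.45)]
old_roller [([302.0, 309.0], 0.66)]
rest []
clip [([331.0, 271.0], 0.78), ([363.0, 197.0], 0.52)]
clip_seat [([337.0, 254.0], 0.91)]
tensioner [([241.0, 209.0], 0.65), ([310.0, 215.0], 0.6)]
red_peg [([303.0, 205.0], 0.57), ([236.0, 202.0], 0.38), ([308.0, 214.0], 0.38)]
bowl [([395.0, 298.0], 0.66)]
oil [([283.0, 190.0], 0.82)]
breaker [([286.0, 252.0], 0.64)]
contactor [([387.0, 232.0], 0.67)]
relay [([363.0, 198.0], 0.84)]
screwdriver [([396.0, 344.0], 0.69), ([287.0, 255.0], 0.22)]
{'t': 1.4, 'q': array([ 1.021,  0.477,  0.022,  1.555, -0.011,  1.109, -0.083]), 'joint_vel': array([-0.   , -0.002, -0.003,  0.001, -0.001, -0.001,  0.002]), 'joint_torque': array([ -0.001, -59.633,   1.605, -28.155,   0.012,   0.002,  -0.   ]), 'eef_pos': array([ 0.289, -0.61 ,  0.231]), 'tool_rot': array([ 0.   ,  0.976,  0.219, -0.   ]), 'contact_force': array([-1.013, -0.314,  0.394]), 'torque': array([ 0.028, -0.031, -0.005]), 'grasp_force': 0.0, 'gripper_width': 0.9966558676105404}
```

View pics/top1.png

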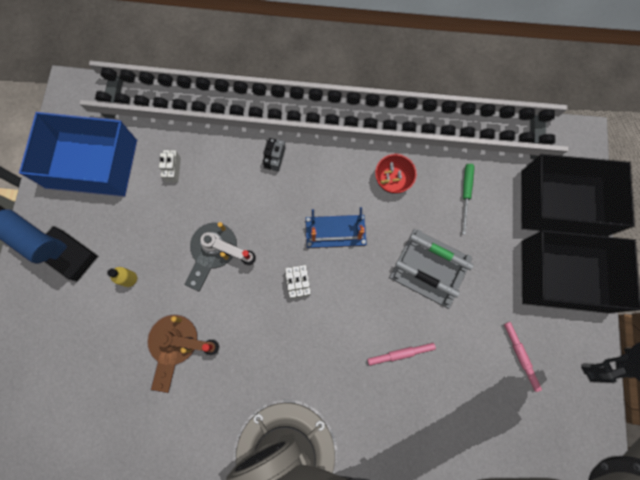

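View pics/side1.png

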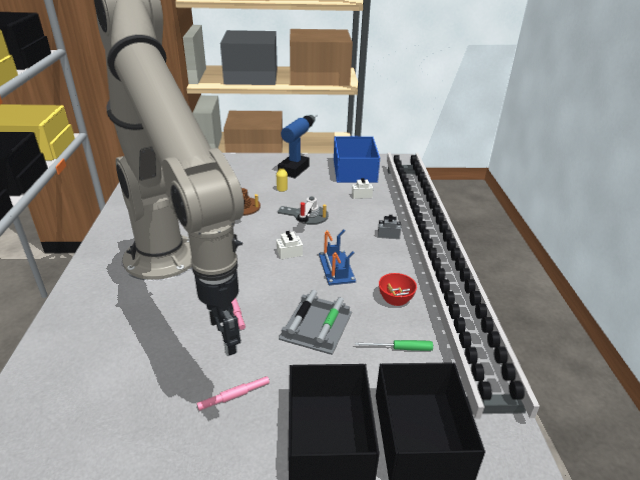

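Top: green roller (443,250), black-sleeved (428,280) beside it, both on the grey rest; pink look-alikes (402,354), (521,357); bracket (336,230) with jaws toward the robot; grey tensioner (213,245) with peg (248,257), and the brown look-alike (173,342). Candidates for the new roller: (443,250) green, (428,280) black, (402,354)/(521,357) pink → I choose (443,250).

```bash
cat > m.py <<'E'
from h import *
np.set_printoptions(precision=4,suppress=True)
def blob(p,hr,roi,smin=110,vmin=60,k=1):
    hsv=cv2.cvtColor(p["pixels"],cv2.COLOR_RGB2HSV);x0,y0,x1,y1=roi
    m=np.zeros(hsv.shape[:2],np.uint8);m[y0:y1,x0:x1]=cv2.inRange(hsv,(hr[0],smin,vmin),(hr[1],255,255))[y0:y1,x0:x1]
    n,l,s,c=cv2.connectedComponentsWithStats(m);i=np.argsort(-s[1:,4])[:k]+1
    return [(c[j],s[j,4],cv2.minAreaRect(np.argwhere(l==j)[:,::-1].astype(np.float32))) for j in i]
E
python3 - <<'E'
from m import *
t=bot.read_camera("top");s=bot.read_camera("side")
for n,hr,rt,rs,k in[("green",(45,80),(420,230,470,275),(310,295,350,340),1),("orange",(3,16),(300,215,375,245),(315,225,350,285),2),
   ("peg",(0,6),(235,245,262,270),(290,195,315,225),1),("peg2",(170,180),(235,245,262,270),(290,195,315,225),1),("blue",(100,125),(295,195,380,255),(310,225,362,290),1),("yellow",(15,32),(195,215,240,270),(290,195,330,225),2)]:
    a=blob(t,hr,rt,k=k);b=blob(s,hr,rs,k=k);print(n,[x for x in a],[x for x in b])
    if k==1 and a and b:print("  tri",tri(ray(t,a[0][0]),ray(s,b[0][0])))
g=blob(t,(45,80),(420,230,470,275))[0][2];bx=cv2.boxPoints(g);print("green corners",[onz(t,c,.045)[:2] for c in bx])
a=cv2.resize(t["pixels"][200:310,290:480],None,fx=4,fy=4,interpolation=cv2.INTER_CUBIC)
cv2.imwrite("pics/c1.png",a[:,:,::-1])
b=cv2.resize(t["pixels"][200:300,180:320],None,fx=5,fy=5,interpolation=cv2.INTER_CUBIC)
cv2.imwrite("pics/c2.png",b[:,:,::-1])
E
```

```text
green [(array([441.0847, 251.7458]), np.int32(177), ((441.10003662109375, 251.80001831054688), (22.360679626464844, 7.602630138397217), 26.56505012512207))] [(array([331.0233, 316.5426]), np.int32(129), ((330.9000549316406, 316.70001220703125), (7.602630615234375, 17.441329956054688), 26.56505012512207))]
  tri [ 0.5202 -0.34    0.0433]
orange [(array([360.6341, 232.2927]), np.int32(41), ((360.8999938964844, 232.3000030517578), (3.7947330474853516, 12.016656875610352), 18.434947967529297)), (array([313.0294, 233.8529]), np.int32(34), ((313.0, 234.0), (12.0, 2.0), 90.0))] [(array([334.4375, 262.5875]), np.int32(80), ((336.0241394042969, 263.7103576660156), (7.6401848793029785, 23.16969108581543), 4.763641834259033)), (array([326.5286, 240.1857]), np.int32(70), ((328.11480712890625, 241.66342163085938), (7.42301607131958, 21.146242141723633), 3.5763344764709473))]
peg [(array([245.625, 253.875]), np.int32(40), ((245.5, 254.0), (8.0, 5.0), 90.0))] [(array([302.3673, 208.2245]), np.int32(49), ((302.5, 208.5), (13.0, 3.0), 90.0))]
  tri [0.4519 0.1471 0.0886]
peg2 [(array([248., 251.]), n
[... 194 characters left out ...]
4741211))] [(array([337.3794, 264.6864]), np.int32(759), ((337.85003662109375, 259.04998779296875), (51.86135482788086, 33.203914642333984), 71.56504821777344))]
  tri [ 0.5632 -0.0648  0.0094]
yellow [(array([223.4103, 255.    ]), np.int32(39), ((223.4999542236328, 254.99996948242188), (9.15255355834961, 4.437601566314697), 33.690067291259766)), (array([221.    , 225.9697]), np.int32(33), ((221.14633178710938, 225.8170623779297), (8.43338394165039, 4.216691970825195), 38.65980911254883))] [(array([324.    , 210.6757]), np.int32(37), ((324.0, 211.0), (12.0, 2.0), 90.0))]
green corners [array([ 0.5188, -0.31  ]), array([ 0.5375, -0.3179]), array([ 0.5166, -0.3693]), array([ 0.4981, -0.3613])]
```

View pics/c1.png

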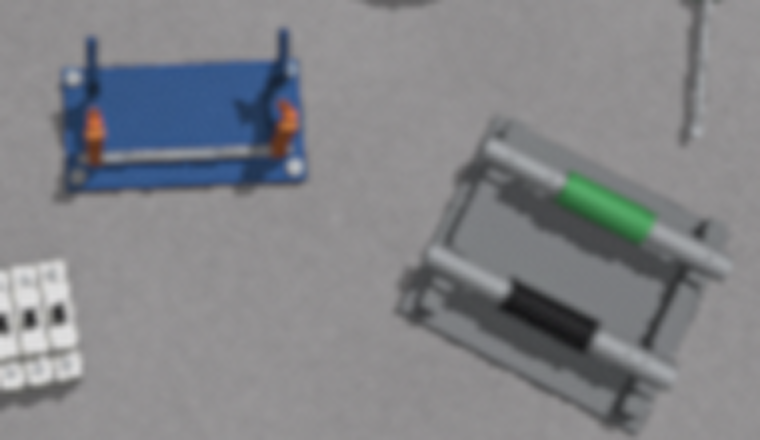

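View pics/c2.png

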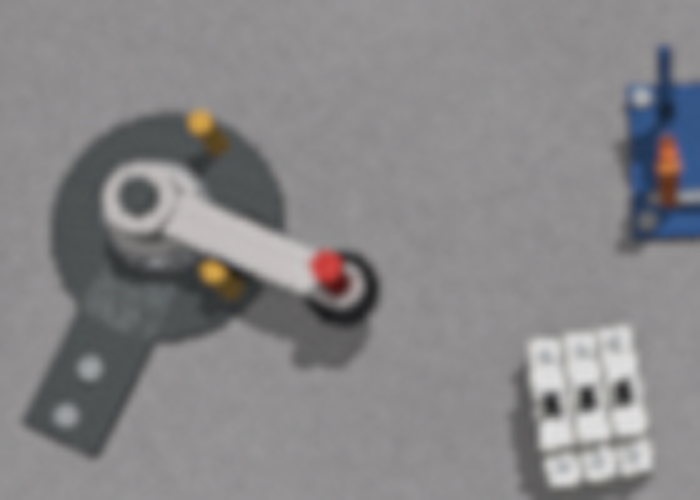

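Run:
```python
from m import *
from scipy.optimize import least_squares
t=bot.read_camera("top");s=bot.read_camera("side")
C=lambda x,y:(290+x/4-.4,200+y/4-.4)
D=lambda x,y:(180+x/5-.4,200+y/5-.4)
e=[onz(t,C(*c),.041)[:2] for c in((490,148),(725,268))];d=e[0]-e[1];print("roller",e,np.degrees(np.arctan2(d[1],d[0])),np.linalg.norm(d),np.mean(e,0))
cs=[onz(t,C(*c),.01)[:2] for c in((62,70),(300,62),(306,180),(65,190))];print("clip base",cs,np.mean(cs,0))
for a,b in((0,1),(3,2)):
    d=cs[a]-cs[b];print(np.degrees(np.arctan2(d[1],d[0])),np.linalg.norm(d))
print("seat net",tri(ray(t,bot.tip_of("clip_seat",t)[0]["xy"]),ray(s,bot.tip_of("clip_seat",s)[0]["xy"])))
pk=onz(t,D(325,266),.112)[:2];py=[onz(t,D(*c),.056)[:2] for c in((200,122),(211,271))]
# round plate centre (z~?) from dark disk outline extremes
for z in(.0,.01,.02):print("plate",z,[onz(t,D(*c),z)[:2] for c in((168,226),)])
print("pivot top z .07-.09",onz(t,D(139,196),.07)[:2],onz(t,D(139,196),.09)[:2])
print("peg",pk,"pins",py)
# pivot fit: |pin-c|=.05,|peg-c|=.11
f=least_squares(lambda c:[np.linalg.norm(py[0]-c)-.05,np.linalg.norm(py[1]-c)-.05,np.linalg.norm(pk-c)-.11],onz(t,D(139,196),.08)[:2]);c=f.x
print("pivot",c,f.fun);v=pk-c;print("arm angle",np.degrees(np.arctan2(v[1],v[0])))
print(bot.get_obs()["t"])
```

```text
roller [array([ 0.551 , -0.2653]), array([ 0.4881, -0.4166])] 67.43874773168233 0.1638098444412396 [ 0.5196 -0.341 ]
clip base [array([0.5834, 0.0163]), array([ 0.6055, -0.142 ]), array([ 0.5249, -0.1521]), array([0.5018, 0.0055])] [ 0.5539 -0.0681]
97.93520069228094 0.1598356927649201
98.36812935951889 0.15927125807982678
seat net [ 0.5573 -0.0659  0.0572]
plate 0.0 [array([0.4847, 0.2516])]
plate 0.01 [array([0.4827, 0.249 ])]
plate 0.02 [array([0.4807, 0.2465])]
pivot top z .07-.09 [0.4845 0.2508] [0.4803 0.2455]
peg [0.4507 0.1459] pins [array([0.5292, 0.2298]), array([0.4528, 0.2124])]
pivot [0.4841 0.251 ] [-0.0001 -0.0003  0.0003]
arm angle -107.60306765257643
1.7
```

jog_arm:
  motion:
    - [0, 0, -0.736, 324, -145, 91, 50]
    - [0, 0, -0.736, 324, -145, 91, 50]
    - [0, 0, -0.736, 324, -145, 91, 50]
    - [0, 0, -0.736, 324, -145, 91, 50]
    - [0, 0, -0.736, 324, -145, 91, 50]
    - [0, 0, -0.736, 324, -145, 91, 50]
    - [0, 0, -0.736, 324, -145, 91, 50]
    - [0, 0, -0.736, 324, -145, 91, 50]
    - [0, 0, -0.736, 324, -145, 91, 50]
  grip_force: 80

```text
t: 2.82
eef_pos: [0.5185, -0.3426, 0.1406]
tool_rot: [0.0, 0.832, 0.554, -0.0]
contact_force: [-0.1, -0.6, 0.2]
gripper_width: 0.585
grasp_force: 0.0
```

jog_arm:
  motion:
    - [0, 0, 0, 2, 0, 50, 50]
    - [0, 0, 0, 2, 0, 95, 50]
    - [0, 0, 0, 2, 0, 117, 50]
    - [0, 0, 0, 2, 0, 117, 50]
    - [0, 0, 0, 2, 0, 117, 10]
    - [0, 0, 0, 2, 0, 117, 10]
    - [0, 0, 0, 2, 0, 117, 10]
    - [0, 0, 0, 2, 0, 117, 10]
  grip_force: 80

```text
t: 3.82
eef_pos: [0.5212, -0.3399, 0.0252]
tool_rot: [0.002, 0.832, 0.555, 0.0]
contact_force: [-1.9, -0.7, 6.8]
gripper_width: 0.254
grasp_force: 78.3
```

jog_arm:
  motion:
    - [0, 0, 0, 0, 0, -40, 10]
    - [0, 0, 0, 0, 0, -90, 10]
    - [0, 0, -0.538, 265, -73, -115, 10]
    - [0, 0, -0.538, 265, -73, -115, 10]
    - [0, 0, -0.538, 265, -73, -115, 10]
    - [0, 0, -0.538, 265, -73, -115, 10]
    - [0, 0, -0.538, 265, -73, -115, 10]
    - [0, 0, -0.538, 265, -73, -115, 10]
    - [0, 0, -0.538, 265, -73, -115, 10]
  grip_force: 80

```text
t: 4.95
eef_pos: [0.554, -0.0672, 0.1383]
tool_rot: [0.0, 0.654, 0.756, -0.0]
contact_force: [-0.7, 0.7, -3.0]
gripper_width: 0.251
grasp_force: 79.0
```

Run:
```python
from m import *
t=bot.read_camera("top");s=bot.read_camera("side")
o=bot.get_obs();print(o["eef_pos"],o["tool_rot"],o["gripper_width"],o["contact_force"])
a=cv2.resize(t["pixels"][180:270,280:390],None,fx=5,fy=5,interpolation=cv2.INTER_CUBIC)
b=cv2.resize(s["pixels"][190:300,290:380],None,fx=4,fy=4,interpolation=cv2.INTER_CUBIC)
h=max(a.shape[0],b.shape[0]);im=np.zeros((450,910,3),np.uint8);im[:450,:550]=a;im[:440,550:910]=b
cv2.imwrite("pics/c3.png",cv2.resize(im,(800,396))[:,:,::-1])
cv2.imwrite("pics/c3full.png",im[:,:,::-1])
```

```text
[ 0.554  -0.0678  0.1381] [ 0.0001  0.655   0.7556 -0.0005] 0.2509641521167268 [-0.2855 -0.5102 -2.6918]
```

View pics/c3.png

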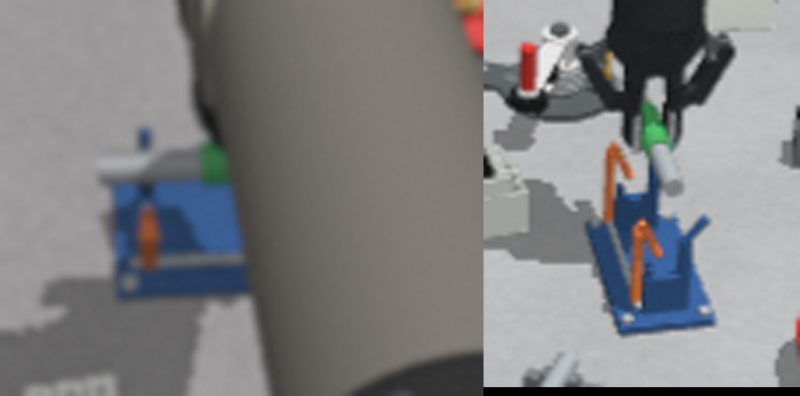

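Run:
```python
from m import *
s=bot.read_camera("side");c=np.array([.5539,-.0681]);th=np.radians(98.2-90)
R=np.array([[np.cos(th),-np.sin(th)],[np.sin(th),np.cos(th)]])
W=lambda x,y,z:[*(c+R@[x,y]),z]
f=10;x0,y0=315,225
im=cv2.resize(s["pixels"][y0:y0+60,x0:x0+50],None,fx=f,fy=f,interpolation=cv2.INTER_CUBIC)
def px(P):return ((proj(s,P)-[x0,y0]+.5)*f).astype(int)
for P,col in(([W(-.0115,-.065,.104),W(-.0115,-.065,.046),W(.0115,-.065,.046),W(.0115,-.065,.104)],(255,255,0)),
             ([W(-.0425,-.08,.01),W(.0425,-.08,.01),W(.0425,.08,.01)],(255,0,255)),([W(-.0425,-.065,.01),W(.0425,-.065,.01)],(0,255,255))):
    cv2.polylines(im,[px(P)],False,col,1)
cv2.imwrite("pics/c4.png",im[:,:,::-1])
```

```text
(no output)
```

View pics/c4.png

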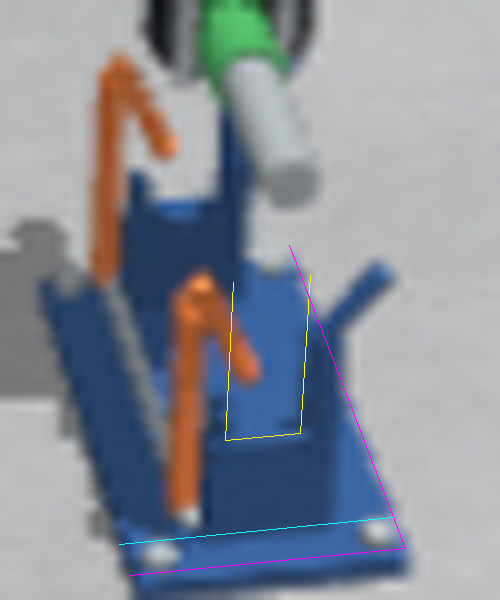

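Run:
```python
from m import *
s=bot.read_camera("side");o=bot.get_obs();p=o["eef_pos"];a=np.radians(98.1)
ax=np.array([np.cos(a),np.sin(a),0]);
for z in(.012,.015,.018):
    e=p+[0,0,z]-.085*ax;print(z,proj(s,[e,e+[.001,0,0]]))
print("seen near 344.0,243.2",p)
```

```text
0.012 [[343.9463 243.1428]
 [344.297  243.1414]]
0.015 [[343.9985 242.2733]
 [344.3495 242.2719]]
0.018 [[344.0507 241.4017]
 [344.4022 241.4004]]
seen near 344.0,243.2 [ 0.5541 -0.0675  0.1381]
```

jog_arm:
  motion:
    - [0, 0, 0, 0, 2, 25, 10]
    - [0, 0, 0, 0, 2, 50, 10]
    - [0, 0, 0, 0, 2, 62, 10]
    - [0, 0, 0, 0, 2, 70, 10]
    - [0, 0, 0, 0, 2, 77, 10]
    - [0, 0, 0, 0, 2, 84, 10]
    - [0, 0, 0, 0, 2, 90, 10]
    - [0, 0, 0, 0, 2, 92, 10]
  grip_force: 100

```text
t: 6.15
eef_pos: [0.5561, -0.0657, 0.0459]
tool_rot: [-0.0, 0.654, 0.756, -0.0]
contact_force: [2.7, 0.4, -3.5]
gripper_width: 0.246
grasp_force: 99.8
```

jog_arm:
  motion:
    - [0, 0, 0, 0, 0, 3, 10]
    - [0, 0, 0, 0, 0, 5, 10]
    - [0, 0, 0, 0, 0, 6, 10]
    - [0, 0, 0, 0, 0, 6, 10]
  grip_force: 100

```text
t: 6.65
eef_pos: [0.5551, -0.0659, 0.0404]
tool_rot: [-0.001, 0.654, 0.756, -0.001]
contact_force: [-4.5, 0.5, 3.5]
gripper_width: 0.245
grasp_force: 100.2
```

Run:
```python
from m import *
s=bot.read_camera("side");c=np.array([.5539,-.0681]);th=np.radians(98.2-90)
R=np.array([[np.cos(th),-np.sin(th)],[np.sin(th),np.cos(th)]])
W=lambda x,y,z:[*(c+R@[x,y]),z]
f=8;x0,y0=310,220
im=cv2.resize(s["pixels"][y0:y0+65,x0:x0+60],None,fx=f,fy=f,interpolation=cv2.INTER_CUBIC)
cv2.circle(im,tuple(((proj(s,[W(.002,-.085,.055)])[0]-[x0,y0]+.5)*f).astype(int).tolist()),3,(255,0,255),-1)
cv2.imwrite("pics/c5.png",im[:,:,::-1]);print(bot.get_obs()["contact_force"])
```

```text
[-3.9049  0.5296  4.0371]
```

View pics/c5.png

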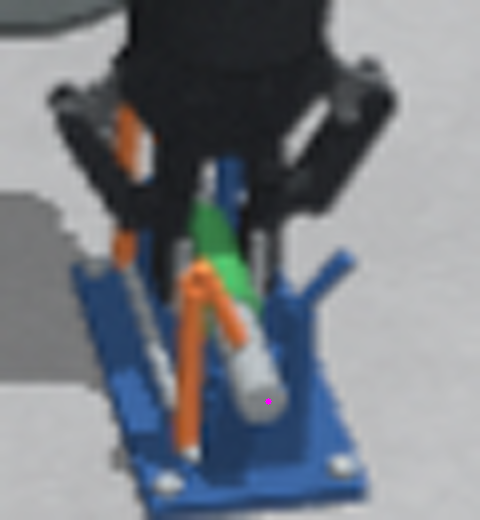

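jog_arm:
  motion:
    - [0, 0, 0, 0, 0, 1.5, 10]
    - [0, 0, 0, 0, 0, 1.5, 45]
    - [0, 0, 0, 0, 0, 1.5, 45]
    - [0, 0, 0, 0, 0, 0, 45]
    - [0, 0, 0, 0, 0, -30, 45]
    - [0, 0, 0, 0, 0, -80, 45]
    - [0, 0, 0, 0, 0, -130, 45]
    - [0, 0, 0, 0, 0, -150, 45]
  grip_force: 80

```text
t: 7.7
eef_pos: [0.5579, -0.0656, 0.1936]
tool_rot: [0.002, 0.654, 0.756, 0.001]
contact_force: [1.1, -0.0, -0.4]
gripper_width: 0.529
grasp_force: 0.0
```

Run:
```python
from m import *
s=bot.read_camera("side");c=np.array([.5539,-.0681]);th=np.radians(98.2-90)
R=np.array([[np.cos(th),-np.sin(th)],[np.sin(th),np.cos(th)]])
W=lambda x,y,z:[*(c+R@[x,y]),z]
f=8;x0,y0=290,190
im=cv2.resize(s["pixels"][y0:y0+75,x0:x0+75],None,fx=f,fy=f,interpolation=cv2.INTER_CUBIC)
cv2.circle(im,tuple(((proj(s,[W(.002,-.085,.055)])[0]-[x0,y0]+.5)*f).astype(int).tolist()),3,(255,0,255),-1)
cv2.imwrite("pics/c6.png",im[:,:,::-1])
o=bot.get_obs();print(o["eef_pos"],o["tool_rot"],o["q"],o["t"])
b=blob(s,(45,80),(310,220,360,290))[0];print("green",b[0],"on x",onz(s,b[0],.055+.006))
```

```text
[ 0.5587 -0.0656  0.1951] [0.0028 0.6541 0.7564 0.002 ] [ 0.3567  0.363  -0.4366  1.8471  0.1851  0.9641 -0.0151] 7.75
green [336.2459 250.3279] on x [ 0.5537 -0.0614  0.061 ]
```

View pics/c6.png

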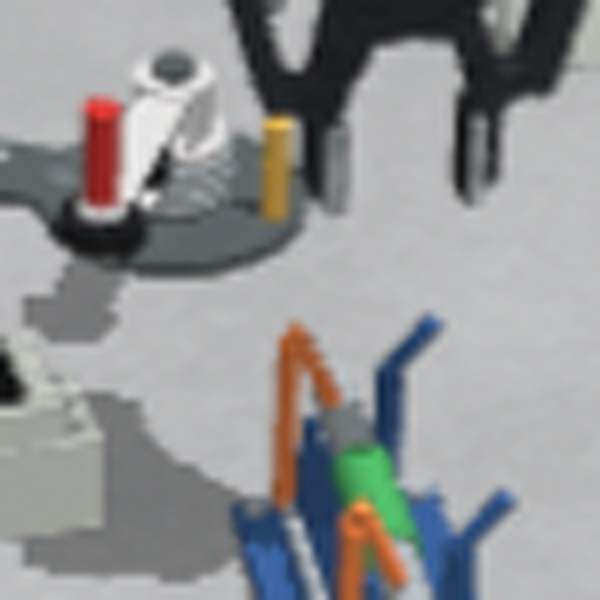

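The roller is seated with both jaws shut (c6: jaw tips resting over the shaft). Now for the peg.

jog_arm:
  motion:
    - [0, 0, 0.452, 225, -76, 30, 45]
    - [0, 0, 0.452, 225, -76, 45, 45]
    - [0, 0, 0.452, 225, -76, 45, 45]
    - [0, 0, 0.452, 225, -76, 45, 45]
    - [0, 0, 0.452, 225, -76, 45, 45]
    - [0, 0, 0.452, 225, -76, 45, 45]
    - [0, 0, 0.452, 225, -76, 45, 45]
    - [0, 0, 0.452, 225, -76, 45, 45]

```text
t: 8.75
eef_pos: [0.4493, 0.1448, 0.1453]
tool_rot: [0.0, 0.808, 0.59, 0.0]
contact_force: [-0.1, 0.6, -0.8]
gripper_width: 0.528
grasp_force: 0.0
```

jog_arm:
  motion:
    - [0, 0, 0, 1.5, 1, 40, 45]
    - [0, 0, 0, 1.5, 1, 67, 45]
    - [0, 0, 0, 1.5, 1, 67, 45]
    - [0, 0, 0, 1.5, 1, 67, 5]
    - [0, 0, 0, 1.5, 1, 67, 5]
    - [0, 0, 0, 1.5, 1, 67, 5]
    - [0, 0, 0, 1.5, 1, 67, 5]
  grip_force: 60

```text
t: 9.62
eef_pos: [0.4525, 0.1468, 0.0798]
tool_rot: [0.001, 0.807, 0.59, 0.002]
contact_force: [5.0, -2.0, -2.2]
gripper_width: 0.167
grasp_force: 58.6
```

Run:
```python
from m import *
from scipy.spatial.transform import Rotation as Ro
o=bot.get_obs();p=o["eef_pos"];q=o["tool_rot"];R=Ro.from_quat([*q[1:],q[0]]).as_matrix();print(p,q,o["gripper_width"],o["contact_force"])
c=np.array([.4841,.2510]);v=p[:2]-c;print("r",np.hypot(*v),"ang",np.degrees(np.arctan2(v[1],v[0])))
for a in(.14,.28,.42,.56,.70,.84,.98,1.06,1.10,1.12):
    n=c+np.array([[np.cos(a),-np.sin(a)],[np.sin(a),np.cos(a)]])@v
    print(a,np.round(R.T@[*(n-p[:2])*1000,0],1))
```

```text
[0.4525 0.1468 0.0798] [0.0011 0.8073 0.5901 0.0021] 0.16663551624986192 [ 4.9707 -2.0469 -2.1965]
r 0.10890698729774578 ang -106.85719205240649
0.14 [ 1.3 15.2  0.1]
0.28 [ 4.7 30.   0.1]
0.42 [10.1 44.3  0.2]
0.56 [17.4 57.6  0.3]
0.7 [26.6 69.8  0.4]
0.84 [37.4 80.6  0.4]
0.98 [49.5 89.8  0.5]
1.06 [57.  94.2  0.5]
1.1 [60.9 96.2  0.5]
1.12 [62.8 97.1  0.6]
```

jog_arm:
  motion:
    - [0, 0, -0.14, 1.3, 15.2, 0, 5]
    - [0, 0, -0.28, 4.7, 30, 0, 5]
    - [0, 0, -0.42, 10, 44, 0, 5]
    - [0, 0, -0.56, 17.4, 57.6, 0, 5]
    - [0, 0, -0.7, 26.6, 70, 0, 5]
    - [0, 0, -0.84, 37.4, 80.6, 0, 5]
    - [0, 0, -0.94, 46, 87.3, 0, 5]
    - [0, 0, -1.02, 53.2, 92, 0, 5]
    - [0, 0, -1.08, 59, 95.2, 0, 5]
    - [0, 0, -1.08, 59, 95.2, 0, 5]
  grip_force: 60

```text
t: 10.88
eef_pos: [0.5606, 0.1709, 0.0798]
tool_rot: [0.002, 0.39, 0.921, -0.002]
contact_force: [-0.6, -8.8, 6.3]
gripper_width: 0.166
grasp_force: 59.7
```

Run:
```python
from m import *
o=bot.get_obs();p=o["eef_pos"];print(p,o["tool_rot"],o["gripper_width"],o["contact_force"],o["grasp_force"])
v=p[:2]-[.4841,.2510];a=np.degrees(np.arctan2(v[1],v[0]));print(np.hypot(*v),a,"joint est",np.radians(a+107.6))
q=o["tool_rot"];print("theta",np.degrees(2*np.arctan2(q[2],q[1])))
u=np.array([-v[1],v[0]])/np.hypot(*v);print("tangential force",o["contact_force"][:2]@u)
```

```text
[0.5606 0.1709 0.0798] [ 0.0018  0.39    0.9208 -0.0016] 0.16590493109100748 [-0.629  -8.7861  6.3297] 59.65768218040466
0.11074589053324295 -46.34237531383705 joint est 1.0691472427245015
theta 134.08689983485
tangential force -6.520529631762946
```

jog_arm:
  motion:
    - [0, 0, 0, 0, 2, 0, 5]
    - [0, 0, -0.03, 0, 4, 0, 5]
    - [0, 0, -0.03, 0, 5, 0, 5]
    - [0, 0, -0.03, 0, 5, 0, 5]
    - [0, 0, -0.03, 0, 5, 0, 5]
  grip_force: 60

```text
t: 11.5
eef_pos: [0.5635, 0.1738, 0.0798]
tool_rot: [0.002, 0.376, 0.926, -0.002]
contact_force: [-0.6, -9.5, 5.9]
gripper_width: 0.172
grasp_force: 59.8
```

Run:
```python
from m import *
s=bot.read_camera("side")
o=bot.get_obs();p=o["eef_pos"];print(p,o["gripper_width"],o["contact_force"],o["grasp_force"])
v=p[:2]-[.4841,.2510];a=np.degrees(np.arctan2(v[1],v[0]));print(np.hypot(*v),a,"joint est",np.radians(a+107.6))
u=np.array([-v[1],v[0]])/np.hypot(*v);print("tangential force",o["contact_force"][:2]@u)
im=cv2.resize(s["pixels"][170:290,280:380],None,fx=5,fy=5,interpolation=cv2.INTER_CUBIC);cv2.imwrite("pics/c7.png",im[:,:,::-1])
```

```text
[0.5635 0.1738 0.0797] 0.1691818899129392 [-0.4203 -9.8166  7.2997] 59.78140890598297
0.11077721330205428 -44.18497297711839 joint est 1.1068010167904614
tangential force -7.332406894193728
```

View pics/c7.png

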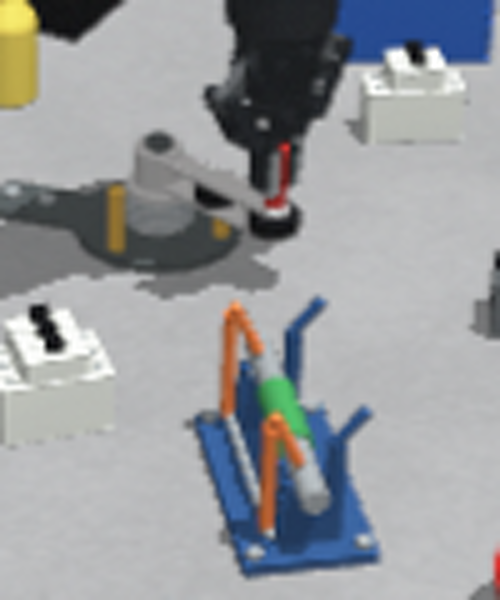

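c7: the arm is swung and the peg held at (285,160); the roller lies seated with its end at (315,497). There is no clear stop force yet, so I push a little farther.

jog_arm:
  motion:
    - [0, 0, 0, 0, 2, 0, 5]
    - [0, 0, 0, 0, 4, 0, 5]
    - [0, 0, 0, 0, 4, 0, 5]
    - [0, 0, 0, 0, 4, 0, 5]
  grip_force: 60

```text
t: 12.05
eef_pos: [0.5641, 0.1743, 0.0796]
tool_rot: [0.001, 0.377, 0.926, -0.005]
contact_force: [-8.3, -15.2, 15.8]
gripper_width: 0.167
grasp_force: 61.2
```

jog_arm:
  motion:
    - [0, 0, 0, 0, 0, 0, 5]
    - [0, 0, 0, 0, 0, 0, 5]
    - [0, 0, 0, 0, 0, 0, 5]
    - [0, 0, 0, 0, 0, 0, 5]
  grip_force: 60

```text
t: 12.55
eef_pos: [0.5641, 0.1743, 0.0796]
tool_rot: [0.001, 0.377, 0.926, -0.005]
contact_force: [-8.9, -16.0, 15.4]
gripper_width: 0.173
grasp_force: 61.1
```

Run:
```python
from station import bot
o=bot.get_obs();print(o["eef_pos"],o["contact_force"],o["grasp_force"],abs(o["joint_vel"]).max());print(bot.hand_in())
```

```text
[0.56413549 0.1742626  0.07958971] [ -8.90800023 -16.04252966  15.35879375] 61.14278554916382 0.0015188733404332925
the job is handed in; nothing more can be done
None
```

The green roller is seated in the bracket with the jaws shut over it. The tensioner arm is held by its red peg against its stop. I handed the job in at about 12.6 s; the hand-in gave no verdict back.

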